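# Set the check tweezers to the mark around a moulded stem

### The arm

A 7-joint arm with a two-finger parallel gripper is mounted at the origin on the work surface. World frame = base frame: x ahead of the robot, y to its left, z up, the work surface at z = 0. Lengths are in m, angles in rad, forces in N, time in s.
With the tool pointing down it reaches from about 0.425 to 0.95 m from the base axis. Payload 4.7 kg.
Tool frame: the origin (TCP) lies between the finger pads; the fingertips stand env.tip_extent ahead of it and the grasp point (between the pads) lies 5 mm behind it (env.tip_extent is the distance from the TCP to the fingertips, in m); z points along the fingers, y is the line along which they close (so a half turn about z gives the same grasp; the last joint's range is limited). The gripper opens to 85 mm and grips with 20 to 120 N. Pads are 22 mm wide; open, the fingers measure 114 mm over their backs; the gripper's body (76 mm by 85 mm) begins 54 mm behind the grasp point. The pads swing forward as they close: fully open they stand 13 mm farther back than shut.
Start: joints at [1.199, 0.469, -0.049, 1.532, 0.024, 1.141, -0.082], TCP at [0.227, -0.636, 0.245] pointing down, gripper open.
Joint ranges: [-2.59, 2.59], [-0.33, 1.99], [-1.39, 1.29], [0.1, 2.45], [-1.04, 4.18], [0.21, 1.99], [-2.66, 2.66]. Speed limits (rad/s): [2.57, 2.57, 3.14, 3.14, 3.14, 3.14, 3.14].

### API

Orientations are given as a rotation vector (axis times angle).
In Python, from bench import env, eyes gives the robot as it stands.
- The arm moves only by the tool arm_command, never from a script. Its arguments are lists of equal length, an entry for each row: "dr": the turn, a rotation vector about the world's x, y, z as a fraction of full scale, a list of three; "delta_pos": the shift along the world's x, y, z as a fraction of full scale, a list of three; "gripper": the closure, from -1 (fully open) to 1 (shut). In form: {"dr": [[ax, ay, az], ...], "delta_pos": [[dx, dy, dz], ...], "gripper": [gripper, ...]}. A call has 1 to 10 rows; each row shifts and turns the commanded pose from where the row before left it; what a row does not reach is not made up. Full scale, the value 1, is 0.2 m for a shift and pi/4 rad for a turn. A row lasts 1/12 s, in which the tool goes at most 41.7 mm and 7.16 degrees, less where a joint would pass 70% of its speed; a pose out of reach is approached as far as the arm can. A call with a number of a shift or a turn outside -1 to 1 is refused whole. A call with a gripper value outside its range is refused whole. The fingers move at their own pace and stop on an object; "newtons" is the grip in N (left out, the last holds). Time passes only in rows, so rows that do not move let the fingers close. It gives the time, the measured TCP pose, the force, the opening and the grip force at its end, in the units of the state.
- env.get_obs(): the state, without advancing time (a new reading comes with each control period).
- eyes.grab_frame(name): name is "side" or "top" or "wrist"; returns the picture (400x640x3 uint8, blue, green, red); there is no depth.
- eyes.camera_model(name): a dict with "camera_matrix" (3x3 intrinsics, pixels), "rvec" (rotation vector, rad) and "tvec" (3), from world to camera coordinates, as OpenCV has them; the wrist camera has in their place "tool_from_camera" (4x4, takes a point from camera to tool coordinates, whose origin is the TCP and whose axes are the flange's). Camera axes: x right, y down, z forward; pixel columns grow to the right and rows downward; lengths in m; the calibration is good to about 2 mm. A picture is of the moment at which its call begins: read the wrist's pose just before it. camera_model takes no time and is no camera call.
- env.close_job(): hands the job in; it is judged then, once.
The state is a dict: "time": time; "joint_positions": joint angles; "qvel": joint speeds; "joint_torque": joint torques, N m; "position": TCP position; "eef_rot": TCP orientation; "force": force on the tool from outside, world axes, zero at the start; "moment": the same for the moment, N m; "finger_gap": finger opening in m; "gripper_force": force on a finger pad.
Only numpy, scipy, OpenCV 4.12 (cv2) and the standard library are available. Lean on these libraries where they do the work, as an engineer would, in place of code of your own. Each camera call takes 0.05 s, during which the arm holds its last target. There are 200 camera calls.

### The job

Take the big sprung tweezers off their rest, bring them level to the clear moulded part in the green nest so that its stem stands free between the two tips, and squeeze them until the black pointer is over the orange mark. Finish while still holding them there in the fingers alone, the gap steady and the stem untouched; leave the part seated and the other things where they are.

Things in the scene. Friction and masses are not known exactly. Their poses are not given: they have to be found in the camera images.
- tweezers_centre (a point): Point midway between the blue grip pads of big sprung steel tweezers (187 mm long, 105 g), half-way up the pads, 10 mm over the tool's underside, near its centre of mass. x runs to the tips, y from fixed (-y) to moving jaw (+y), z up. Pads: 34 mm long (x), 20 mm high, outer faces at y = -26 and +26 mm when open. Squeeze them along y to close the jaws.
- tweezers_jaw (a joint): Angle of the moving jaw about an upright pin 90 mm behind tweezers_centre: 0 open, grows as it closes, 0.2 rad at its stop. Pointer (126 mm from the pin) moves 1.4 times, tips (170 mm) 1.9 times as far as the pads close. The spring pushes back at the pads with 5 N when open, 7 to 12 N at the mark, 14 N at the stop; jaws spring open when let go.
- fixed_tip (a point): Inner edge at the very end of the fixed jaw (rigid with the tool): 80 mm ahead of tweezers_centre, y = -21 mm, 6 mm below it. The tip blades are 8 mm high, from the tool's underside up.
- moving_tip (a point): Inner edge at the very end of the moving jaw, opposite fixed_tip. The tips are 42 mm apart with the jaws open, about 18 to 34 mm apart when the pointer is over the mark.
- pointer (a point): Top of the black pointer (3 mm wide) on the moving jaw, 36 mm ahead of tweezers_centre and 10 mm above it; y = +19.5 mm with the jaws open, falling as they close. It rides just above the white scale that lies across the jaws.
- mark (a point): Orange mark, a band 5 mm wide (y), on the white scale, at the same x and height as the pointer; somewhere between y = +13.5 mm and +1.5 mm of the tweezers, different each time, and it stays there. This point is its centre: at the right gap pointer and mark have the same y in the tweezers' axes.
- rest_centre (a point): Centre of the base plate's top (170 x 70 mm, 8 mm thick) of the fixed yellow rest. Two cross walls, 70 mm long, 10 mm thick, tops 40 mm above the table, stand at x = -70 and +35 mm; the tweezers lie on them along x, underside at 40 mm. Below the pads there is free space down to the plate.
- stem_top (a point): Top of the stem, a round rod of 8 mm diameter, 45 mm long, with a red end, of the clear moulded part (25 g). The stem rises from a flange of 36 mm diameter whose top is 35 mm above the table; this point is 80 mm above the table. The part's foot sits in a hole of the fixed green nest (block 60 x 60 x 30 mm).
- cap_a_mid (a point): Loose clear cap, 32 mm wide, 18 mm high, between the rest and the nest; point half-way up. Leave alone.
- cap_b_mid (a point): Loose white cap, 32 mm wide, 18 mm high, nearer the robot; point half-way up. Leave alone.
- tape_mid (a point): Roll of brown tape, 90 mm wide, 24 mm high, to the right; point at its middle. Leave alone.
- bowl_mid (a point): Blue plastic bowl, 90 mm wide, 42 mm high, straight ahead beyond the caps; point on its axis half-way up. Leave alone.
- driver_grip (a point): Screwdriver lying to the left; point on its handle. Leave alone.
Not all that is in view belongs to the job. There is more than one size of the part that bears tweezers_centre; the job needs the middle-sized.

How it is judged:
On the way, in this order (a step that is already met when the one before it is completed fails the run):
1. the tweezers are lifted clear of the rest in the fingers (height (world z) of tweezers_centre above 0.062 m and contact force between tweezers and the fingers above 1 N), for 0.1 s.
2. the stem stands between the tips (x of stem_top in the frame of fixed_tip between -0.024 and -0.002 m and y of stem_top in the frame of fixed_tip above 0 m and y of stem_top in the frame of moving_tip below 0 m and z of stem_top in the frame of fixed_tip above 0.004 m), for 0.2 s.
At the end, for the whole second after the job is handed in: Held still and level (14 deg) by fingers alone (2 N or more), touching no rest, nest or part; pointer within 2.5 mm of the mark's centre; stem axis between jaws, 2-24 mm back from their ends, tips 4 mm or more below its top and above the flange; part within 8 mm and 6 deg of its seat (all of step 2 and y of pointer in the frame of mark between -0.0025 and 0.0025 m and linear speed of tweezers below 0.03 m/s and angle between tweezers_centre's own z axis and vertical below 0.25 rad and height (world z) of fixed_tip above 0.038 m and contact force between tweezers and moulding below 0.1 N and contact force between tweezers and nest below 0.1 N and contact force between tweezers and rest below 0.1 N and contact force between tweezers and the fingers above 2 N and distance of stem_top from where it was at the start of the episode below 0.008 m and angle between stem_top's own z axis and vertical below 0.1 rad and velocity of joint tweezers_jaw between -0.1 and 0.1 rad/s); the arm keeps its last pose, push and grip.
It fails at once if the moulded part was knocked out of its seat (distance of stem_top from where it was at the start of the episode above 0.02 m).
It fails at once if a bystander was moved by more than 30 mm (distance of any of cap_a_mid, cap_b_mid, tape_mid, bowl_mid, driver_grip from where it was at the start of the episode above 0.03 m).
It also fails if it takes over 48 s, if anything falls off the work surface, if the arm or the gripper's body presses on something with over 40 N, if the wrist force passes 120 N, or if a joint passes its speed limit or range.

## Working session

There is one attempt and no reset: what is moved stays moved. The work goes in short steps, Python scripts to look and compute and a tool call to move; the robot and the scene stay as the last step left them, time stands still between calls to the robot, and variables do not carry over. Pictures are saved under pics/ and viewed, at most 10 in all, crops included, and the job is handed in when it is done.

Besides the shell and the picture viewer there is one more tool, called after "Emit:" in YAML: its name, and indented under it one key for each argument. arm_command: Moves the arm, as the interface text tells. Its arguments: {"type":"object","properties":{"dr":{"type":"array","items":{"type":"array","items":{"type":"number","minimum":-1,"maximum":1}}},"delta_pos":{"type":"array","items":{"type":"array","items":{"type":"number","minimum":-1,"maximum":1}}},"gripper":{"type":"array","items":{"type":"number"}},"newtons":{"type":"number"}},"required":["dr","delta_pos","gripper"]}

```bash
mkdir -p pics; cat > h.py <<'E'
import numpy as np, cv2
from bench import env, eyes
def ray(cam,px,obs=None):
    m=eyes.camera_model(cam);K=np.array(m["camera_matrix"])
    d=np.linalg.inv(K)@np.array([px[0],px[1],1.0])
    if cam=="wrist":
        T=np.array(m["tool_from_camera"]);R=cv2.Rodrigues(np.array(obs["eef_rot"],float))[0]
        return R@T[:3,3]+np.array(obs["position"]), R@T[:3,:3]@d
    R=cv2.Rodrigues(np.array(m["rvec"],float))[0];t=np.array(m["tvec"]).ravel()
    return -R.T@t, R.T@d
def onz(cam,px,z,obs=None):
    o,d=ray(cam,px,obs); return o+d*(z-o[2])/d[2]
def proj(cam,p):
    m=eyes.camera_model(cam)
    return cv2.projectPoints(np.array([p],float),np.array(m["rvec"],float),np.array(m["tvec"],float),np.array(m["camera_matrix"],float),None)[0].ravel()
def snap(cam,name):
    im=eyes.grab_frame(cam); cv2.imwrite(f"pics/{name}.png",im); return im
E
python3 - <<'E'
from h import *
o=env.get_obs();print(o, env.tip_extent)
for c in("top","side"):
    snap(c,c+"0");m=eyes.camera_model(c);print(c,m,ray(c,(320,200))[0])
print(eyes.camera_model("wrist"))
E
```

```text
{'time': 0.0, 'joint_positions': array([ 1.19906898,  0.46941723, -0.0486189 ,  1.53371345,  0.02408365,
        1.14100846, -0.08230801]), 'qvel': array([ 2.27234185e-03,  5.55794723e-04,  4.26770298e-04,  1.82003335e-04,
        1.35441085e-03,  2.51067360e-05, -3.53739069e-04]), 'joint_torque': array([-6.96255993e-04, -5.10320878e+01, -4.64319927e-02, -2.37720519e+01,
        1.08200530e-02,  7.50776235e-03, -4.17342640e-07]), 'position': array([ 0.22673785, -0.63517248,  0.24426953]), 'eef_rot': array([-3.09364518e+00, -5.35610150e-01,  5.99373279e-04]), 'force': array([ 0.46216779, -0.10721997, -0.78509981]), 'moment': array([-0.01404531,  0.00983408,  0.00817573]), 'gripper_force': 0.0, 'finger_gap': 0.08551244635867046} 0.014
top {'camera_matrix': array([[394.12472204,   0.        , 328.11025352],
       [  0.        , 394.12472204, 201.00251198],
       [  0.        ,   0.        ,   1.        ]]), 'rvec': array([ 2.20749223, -2.19647558,  0.08482448]), 'tvec': array([-0.01285225,  0.45415665,  1.02604443])} [0.394817   0.0099106  1.05033896]
side {'camera_matrix': array([[437.46462224,   0.        , 319.51326543],
       [  0.        , 437.46462224, 195.319612  ],
       [  0.        ,   0.        ,   1.        ]]), 'rvec': array([ 2.02604787, -0.83161715,  0.44362258]), 'tvec': array([-0.31321417,  0.23754274,  0.94490022])} [-0.23631607 -0.68860898  0.71926246]
{'camera_matrix': array([[322.06403766,   0.        , 317.67958643],
       [  0.        , 322.06403766, 196.51794616],
       [  0.        ,   0.        ,   1.        ]]), 'tool_from_camera': array([[ 4.79177562e-05, -9.58017938e-01, -2.86708263e-01,
         7.25565988e-02],
       [ 9.99999743e-01,  2.51026319e-04, -6.71658257e-04,
         1.26249995e-04],
       [ 7.15431978e-04, -2.86708157e-01,  9.58017704e-01,
        -1.28837489e-01],
       [ 0.00000000e+00,  0.00000000e+00,  0.00000000e+00,
         1.00000000e+00]])}
```

View pics/top0.png

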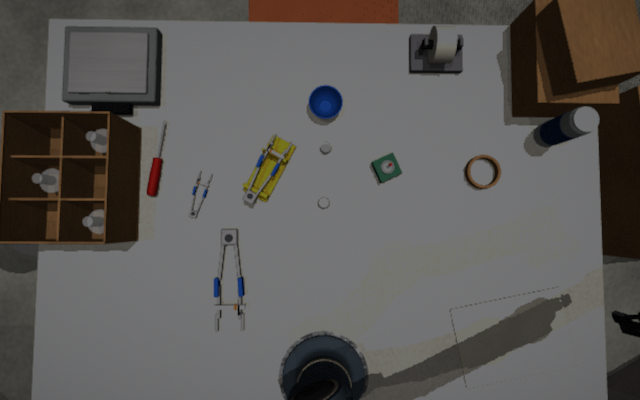

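View pics/side0.png

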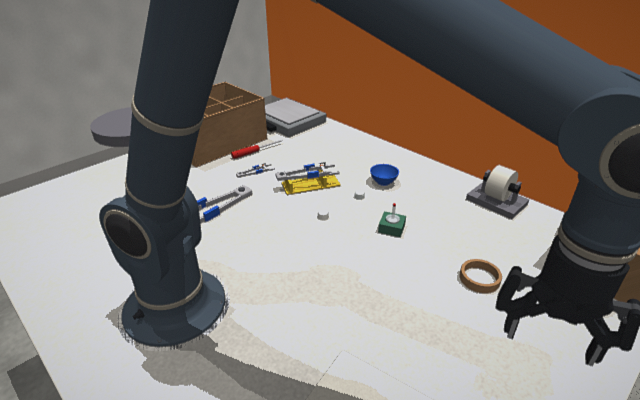

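The rest holds the middle pair of tweezers at about (268,170) in the top view, with the pin at (250,197) and the tips near (287,140). The nest is at (386,168), cap A at (325,148), cap B at (323,203) and the bowl at (325,102).

```bash
python3 - <<'E'
from h import *
im=cv2.imread("pics/top0.png");hsv=cv2.cvtColor(im,cv2.COLOR_BGR2HSV)
def blobs(mask,z,box):
    x0,y0,x1,y1=box;mm=np.zeros_like(mask);mm[y0:y1,x0:x1]=mask[y0:y1,x0:x1]
    n,l,s,c=cv2.connectedComponentsWithStats(mm)
    for i in range(1,n):
        if s[i,4]>4: print(s[i],c[i].round(1),onz("top",c[i],z).round(4))
b=(235,120,305,215)
print("blue");blobs(cv2.inRange(hsv,(105,120,60),(130,255,255)),.055,b)
y=cv2.inRange(hsv,(22,120,60),(33,255,255));print("yellow");blobs(y,.02,b)
print("green");g=cv2.inRange(hsv,(60,80,30),(95,255,255));blobs(g,.03,(365,145,410,190))
print("red");blobs(cv2.inRange(hsv,(0,120,60),(8,255,255))|cv2.inRange(hsv,(172,120,60),(180,255,255)),.08,(365,145,410,190))
print("pin",onz("top",(250,197),.055))
for p in [(325,148),(323,203)]: print(onz("top",p,.01).round(3))
print(onz("top",(325,102),.03).round(3))
print(cv2.Rodrigues(env.get_obs()["eef_rot"])[0].round(3))
E
```

```text
blue
[256 155   8  12  40] [259.5 160.5] [0.5537 0.1647 0.055 ]
[271 163   8  13  38] [274.7 169.3] [0.5316 0.1261 0.055 ]
yellow
[271 137  19  17 188] [279.3 144.9] [0.6011 0.1188 0.02  ]
[267 144   2   3   5] [267.6 145.2] [0.6001 0.1495 0.02  ]
[258 145  38  57 402] [274.9 177.1] [0.5159 0.1294 0.02  ]
[262 149   4   3   6] [263.5 149.8] [0.5877 0.1601 0.02  ]
[251 153  28  40 406] [264.2 171.2] [0.5312 0.1574 0.02  ]
[243 167  14  24  67] [248.4 181. ] [0.5052 0.1982 0.02  ]
green
[372 153  29  29 339] [386.1 167.6] [ 0.5416 -0.1615  0.03  ]
red
[389 163   3   3   7] [390. 164.] [ 0.5434 -0.1628  0.08  ]
pin [0.46082621 0.18728567 0.055     ]
[ 0.596 -0.002  0.01 ]
[0.449 0.003 0.01 ]
[ 0.714 -0.001  0.03 ]
[[ 0.942  0.336 -0.001]
 [ 0.336 -0.942  0.002]
 [-0.    -0.002 -1.   ]]
```

Emit:
arm_command:
  dr:
    - [0,0,-0.109]
    - [0,0,-0.109]
    - [0,0,-0.109]
    - [0,0,-0.109]
    - [0,0,-0.109]
    - [0,0,-0.109]
    - [0,0,-0.109]
    - [0,0,-0.109]
    - [0,0,-0.109]
    - [0,0,-0.109]
  delta_pos:
    - [0.07,0.19,0]
    - [0.07,0.19,0]
    - [0.07,0.19,0]
    - [0.07,0.19,0]
    - [0.07,0.19,0]
    - [0.07,0.19,0]
    - [0.07,0.19,0]
    - [0.07,0.19,0]
    - [0.07,0.19,0]
    - [0.07,0.19,0]
  gripper: [-1,-1,-1,-1,-1,-1,-1,-1,-1,-1]

```text
time: 0.93
position: [0.3669, -0.2537, 0.2452]
eef_rot: [3.037, -0.804, -0.0]
force: [0.7, -0.1, -0.0]
finger_gap: 0.0854
gripper_force: 0.0
```

Emit:
arm_command:
  dr:
    - [0,0,0]
    - [0,0,0]
    - [0,0,0]
    - [0,0,0]
    - [0,0,0]
    - [0,0,0]
    - [0,0,0]
    - [0,0,0]
    - [0,0,0]
    - [0,0,0]
    - [0,0,0]
  delta_pos:
    - [0.085,0.185,-0.02]
    - [0.085,0.185,-0.02]
    - [0.085,0.185,-0.02]
    - [0.085,0.185,-0.02]
    - [0.085,0.185,-0.02]
    - [0.085,0.185,-0.02]
    - [0.085,0.185,-0.02]
    - [0.085,0.185,-0.02]
    - [0.085,0.185,-0.02]
    - [0.02,0.16,-0.02]
    - [0.02,0.1,0]
  gripper: [-1,-1,-1,-1,-1,-1,-1,-1,-1,-1,-1]

```text
invalid input at $: expected 1 to 10 rows
```

Emit:
arm_command:
  dr:
    - [0,0,0]
    - [0,0,0]
    - [0,0,0]
    - [0,0,0]
    - [0,0,0]
    - [0,0,0]
    - [0,0,0]
    - [0,0,0]
    - [0,0,0]
    - [0,0,0]
  delta_pos:
    - [0.085,0.185,-0.02]
    - [0.085,0.185,-0.02]
    - [0.085,0.185,-0.02]
    - [0.085,0.185,-0.02]
    - [0.085,0.185,-0.02]
    - [0.085,0.185,-0.02]
    - [0.085,0.185,-0.02]
    - [0.085,0.185,-0.02]
    - [0.085,0.185,-0.02]
    - [0.08,0.18,-0.02]
  gripper: [-1,-1,-1,-1,-1,-1,-1,-1,-1,-1]

```text
time: 1.77
position: [0.5363, 0.1152, 0.2048]
eef_rot: [3.038, -0.797, -0.001]
force: [0.8, 0.6, 0.1]
finger_gap: 0.0853
gripper_force: 0.0
```

Emit:
arm_command:
  dr:
    - [0,0,0]
    - [0,0,0]
    - [0,0,0]
  delta_pos:
    - [0.02,0.15,0]
    - [0,0,0]
    - [0,0,0]
  gripper: [-1,-1,-1]

```text
time: 2.02
position: [0.5394, 0.1456, 0.2047]
eef_rot: [-3.04, 0.791, 0.002]
force: [0.4, 0.5, 0.7]
finger_gap: 0.0853
gripper_force: 0.0
```

```bash
python3 - <<'E'
from h import *
o=env.get_obs();im=snap("wrist","w1");import pickle;pickle.dump(o,open("w1.pkl","wb"))
print(o["position"],o["eef_rot"],o["joint_positions"],o["qvel"].round(3))
E
```

```text
[0.53938692 0.14555903 0.20469626] [-3.04031768e+00  7.90672125e-01  2.36387369e-03] [-0.00642138  0.35349128 -0.41812783  1.83982542  0.16834267  0.98423593
 -2.57497119] [ 0.043 -0.02   0.047  0.027  0.011  0.005  0.005]
```

View pics/w1.png

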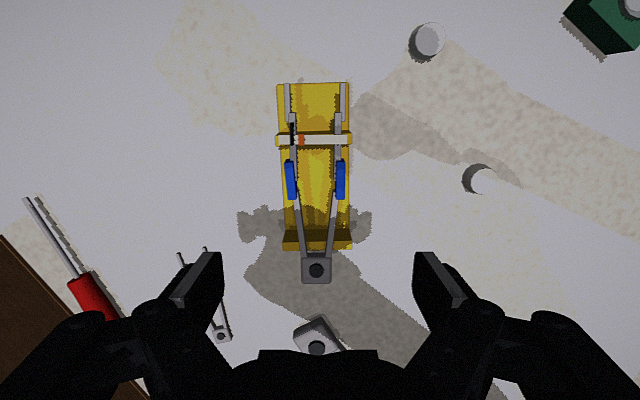

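The wrist view shows the blue pads at (291,180) and (341,180), the pin at (316,270), the black pointer at (292,133) and the orange mark at (301,140).

```bash
cat > m.py <<'E'
from h import *
def cents(im,box,lo,hi,amin=4):
    x0,y0,x1,y1=box;hsv=cv2.cvtColor(im[y0:y1,x0:x1],cv2.COLOR_BGR2HSV)
    n,l,s,c=cv2.connectedComponentsWithStats(cv2.inRange(hsv,lo,hi))
    return sorted([(int(s[i,4]),(c[i]+[x0,y0]).round(2)) for i in range(1,n) if s[i,4]>=amin],key=lambda t:-t[0])[:4]
E
python3 - <<'E'
from m import *
import pickle
o=pickle.load(open("w1.pkl","rb"));im=cv2.imread("pics/w1.png")
b=cents(im,(270,150,365,210),(105,120,60),(130,255,255),50);print(b)
P=[onz("wrist",c,.058,o) for _,c in b]
P.sort(key=lambda p:p[1]);f,m=P[0],P[1];c=(f+m)/2;print("pads",f,m,"centre",c)
pin=onz("wrist",(316,270),.058,o);d=c-pin;print("pin",pin,np.hypot(*d[:2]),np.degrees(np.arctan2(d[1],d[0])))
y=m-f;print(np.hypot(*y[:2]),np.degrees(np.arctan2(y[1],y[0]))-90)
or_=cents(im,(280,125,350,150),(3,130,80),(14,255,255));bl=cents(im,(280,118,350,150),(0,0,0),(180,255,45));print(or_,bl)
a=np.radians(-29.2);X=np.array([np.cos(a),np.sin(a)]);Y=np.array([-X[1],X[0]])
for q in (or_[0][1],bl[0][1]):
    p=onz("wrist",q,.060,o)-c;print(p[:2]@X,p[:2]@Y)
R=cv2.Rodrigues(o["eef_rot"])[0];print("tool yaw",np.degrees(np.arctan2(R[1,0],R[0,0])))
E
```

```text
[(335, array([339.99, 180.22])), (334, array([290.13, 180.67]))]
pads [0.53397652 0.12574127 0.058     ] [0.55498708 0.16426687 0.058     ] centre [0.5444818  0.14500407 0.058     ]
pin [0.46692673 0.18746203 0.058     ] 0.08841644072396358 -28.698750847558628
0.043882405500250944 -28.606557324286072
[(69, array([300.7, 139.3]))] [(79, array([291.43, 133.33])), (6, array([333.  , 131.83])), (4, array([310.5, 145. ]))]
0.03612254676678373 0.01200832431319613
0.04107093044084682 0.01969900960770308
tool yaw -29.15513369850067
```

Emit:
arm_command:
  dr:
    - [0,0,0]
    - [0,0,0]
    - [0,0,0]
    - [0,0,0]
    - [0,0,0.01]
    - [0,0,0]
    - [0,0,0]
  delta_pos:
    - [0.025,-0.003,-0.17]
    - [0,0,-0.17]
    - [0,0,-0.17]
    - [0,0,-0.17]
    - [0,0,-0.13]
    - [0,0,0]
    - [0,0,0]
  gripper: [-1,-1,-1,-1,-1,-1,-1]

```text
time: 2.65
position: [0.5442, 0.1408, 0.0427]
eef_rot: [3.039, -0.788, -0.003]
force: [-0.5, 0.0, 0.5]
finger_gap: 0.0849
gripper_force: 0.0
```

Emit:
arm_command:
  dr:
    - [0,0,0]
    - [0,0,0]
    - [0,0,0]
    - [0,0,0]
    - [0,0,0]
    - [0,0,0]
    - [0,0,0]
    - [0,0,0]
  delta_pos:
    - [0,0.021,0]
    - [0,0,0]
    - [0,0,0]
    - [0,0,0]
    - [0,0,0]
    - [0,0,0]
    - [0,0,0]
    - [0,0,0]
  gripper: [-0.5,-0.3,-0.14,-0.14,-0.14,-0.14,-0.14,-0.14]
  newtons: 20

```text
time: 3.32
position: [0.5465, 0.1472, 0.046]
eef_rot: [-3.04, 0.784, -0.006]
force: [-0.5, -0.8, 7.6]
finger_gap: 0.0488
gripper_force: 9.4
```

Emit:
arm_command:
  dr:
    - [0,0,0]
    - [0,0,0]
    - [0,0,0]
    - [0,0,0]
    - [0,0,0]
    - [0,0,0]
    - [0,0,0]
    - [0,0,0]
  delta_pos:
    - [0,0,0.02]
    - [0,0,0.03]
    - [0,0,0.05]
    - [0,0,0.1]
    - [0,0,0.1]
    - [0,0,0]
    - [0,0,0]
    - [0,0,0]
  gripper: [-0.12,-0.12,-0.12,-0.12,-0.12,-0.12,-0.12,-0.12]

```text
time: 3.98
position: [0.5445, 0.1466, 0.1031]
eef_rot: [3.041, -0.786, -0.001]
force: [-0.1, -0.1, -2.6]
finger_gap: 0.0482
gripper_force: 7.3
```

```bash
python3 - <<'E'
from h import *
o=env.get_obs();im=snap("wrist","w2");import pickle;pickle.dump(o,open("w2.pkl","wb"))
print(o["position"],o["eef_rot"],o["finger_gap"],o["gripper_force"],o["force"])
a=im[0:330,150:490];b=cv2.resize(eyes.grab_frame("side")[120:230,240:440],(600,330),interpolation=cv2.INTER_CUBIC)
cv2.imwrite("pics/v2.png",np.vstack([cv2.resize(a,(600,582))[200:400] if 0 else cv2.copyMakeBorder(a,0,0,130,130,0)[:270],b]))
E
```

```text
[0.54449217 0.1465669  0.10311231] [ 3.04121467e+00 -7.85502058e-01 -6.70863067e-04] 0.0482446729825926 7.257341056829318 [-0.06478727 -0.10926664 -2.57777871]
```

View pics/v2.png

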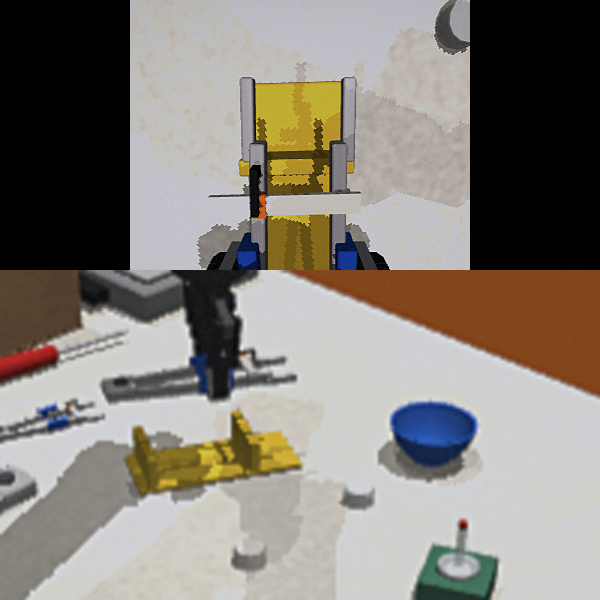

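The tweezers are lifted clear and look about level. In the wrist view the pointer, near (275,190), only partly covers the mark, near (283,205).

```bash
cat > p.py <<'E'
from m import *
def runs(im,rows):
    hsv=cv2.cvtColor(im,cv2.COLOR_BGR2HSV)
    for r in rows:
        s=""
        for x in range(225,345):
            h,S,v=map(int,hsv[r,x])
            s+="O" if 3<=h<=16 and S>120 and v>80 else "#" if v<50 else "w" if S<40 and v>150 else "g" if S<60 else "y" if 18<h<35 else "."
        print(r,s)
E
python3 - <<'E'
from p import *
im=cv2.imread("pics/w2.png");runs(im,[70,76,80,84,90,110,150,170,185,192,196,200,204,208,212,216,222])
E
```

```text
70 wwwwwwwwwwwwwwwwwwwwwwwwwwwwwwwwwwwwwwwwwwwwwwwwwwwwwwwwwwwwwwwwwwwwwwwwwwwwwwwwwwwwwwwwwwwwwwwwwwwwwwwwwwwwwwwwwwwwwwww
76 wwwwwwwwwwwwwwwwwwwwwwwwwwwwwwwwwwwwwwwwwwwwwwwwwwwwwwwwwwwwwwwwwwwwwwwwwwwwwwwwwwwwwwwwwwwwwwwwwwwwwwwwwwwwwwwwwwwwwwww
80 wwwwwwwwwwwwwwwwwwwwwwwwwwwwwwwwwwwggwwwwwwwwwgg##wwwwwwwwwwwwwwwwwwwwwwwwwwwwwwwwwwwwwwwwwwwwwwwwwwwwwwwwwwwwwwwwwwwwww
84 wwwwwwwwwwwwwwwwwwwwwwwwwwwwwwwwwwwggwwwwwwwwwgg##yyyyyyyyyyyyyyyyyyyyyyyyyyyyyyyyyyyyyyyyyyyyyyyyyyyyyyyyyyyyyyyyyyyyyy
90 wwwwwwwwwwwwwwwwwwwwwwwwwwwwwwwwwwwggwwwwwwwwwgg##yyyyyyyyyyyyyyyyyyyyyyyyyyyyyyyyyyyyyyyyyyyyyyyyyyyyyyyyyyyyyyyyyyyyyy
110 wwwwwwwwwwwwwwwwwwwwwwwwwwwwwwwwwwwggwwwwwwwwwwgg#yyyyyyyyyyyyyyyyyyyyyyyyyyyyyyyyyyyyyyyyyyyyyyyyyyyyyyyyyyyyyyyyyyyyyy
150 wwwwwwwwwwwwwwwwwwwwwwwwwwwwwwwwwwwwwggwwwwgggwwwwwgwwwwwggg##yyyyyyyyyyyyyyyyyyyyyyyyyyyyyyyyyyyyyyyyyyyyyyyyyyyyyyyy#y
170 wwwwwwwwwwwwwwwwwwwwwwwwwwwwwwwwwwyyyyyyyyyyy###########gggg##yyyyyyyyyyyyyyyyyyyyyyyyyyyyyyyyyyyyyyyyyyyyyyyyyyyyyyyyyy
185 wwwwwwwwwwwwwwwwwwwwwwwwwwwwwwwwwwwwwwgggwwg#########ggggggg##yyyyyyyyyyyyyyyyyyyyyyyyyyyyyyyyyyyyyyy
[... 319 characters left out ...]
#########OOOOOOgwwwwwwwwwwwwwwwwwwwwwwwwwwwwwwwwwwwwwwwwwwwwwwwwwwwwwwwwwww
204 wwwwwwwwwwwwwwwwwwwwwwwwwwwwwwwwwwwwwwwwwwwwwg########..OOOO.wwwwwwwwwwwwwwwwwwwwwwwwwwwwwwwwwwwwwwwwwwwwwwwwwwwwwwwwwww
208 wwwwwwwwwwwwwwwwwwwwwwwwwwwwwwwwwwwwwwwwwwwwwg########OOOOOOOwwwwwwwwwwwwwwwwwwwwwwwwwwwwwwwwwwwwwwwwwwwwwwwwwwwwwwwwwww
212 wwwwwwwwwwwwwwwwwwwwwwwwwwwwwwwwwwwwwwwwwwwwwg########.OOOOOOgwwwwwwwwwwwwwwwwwwwwwwwwwwwwwwwwwwwwwwwwwwwwwwwwwwwwwwwwww
216 wwwwwwwwwwwwwwwwwwwwwwwwwwwwwwwwwwwwwwwwwwwwwg#######OOOOOOOO.yyyyyyyyyyyyyyyyyyyyyyyyyyyyyyyyyyyyyyyyyyyyyyyyyyyyyyyyyy
222 wwwwwwwwwwwwwwwwwwwwwwwwwwwwwwwwwwwggggggggggggwwwggggggwwgg##yyyyyyyyyyyyyyyyyyyyyyyyyyyyyyyyyyyyyyyyyyyyyyyyyyyyyyyyyy
```

Emit:
arm_command:
  dr:
    - [0,0,0]
    - [0,0,0]
    - [0,0,0]
    - [0,0,0]
    - [0,0,0]
    - [0,0,0]
    - [0,0,0]
    - [0,0,0]
    - [0,0,0]
    - [0,0,0]
  delta_pos:
    - [0,0,0.06]
    - [0,-0.03,0.06]
    - [-0.03,-0.08,0.03]
    - [-0.04,-0.13,0]
    - [-0.04,-0.15,0]
    - [-0.04,-0.15,0]
    - [-0.04,-0.15,0]
    - [-0.04,-0.15,0]
    - [-0.04,-0.15,0]
    - [-0.02,-0.13,0]
  gripper: [-0.1,-0.1,-0.1,-0.1,-0.1,-0.1,-0.1,-0.1,-0.1,-0.1]

```text
time: 4.92
position: [0.4859, -0.0797, 0.1344]
eef_rot: [3.04, -0.787, 0.001]
force: [1.1, 0.3, -1.7]
finger_gap: 0.047
gripper_force: 7.7
```

Emit:
arm_command:
  dr:
    - [0,0,0]
    - [0,0,0]
    - [0,0,0]
    - [0,0,0]
    - [0,0,0]
    - [0,0,0]
  delta_pos:
    - [-0.01,-0.12,0]
    - [0,-0.09,0]
    - [0,-0.05,0]
    - [0,0,0]
    - [0,0,0]
    - [0,0,0]
  gripper: [-0.1,-0.1,-0.1,-0.1,-0.1,-0.1]

```text
time: 5.42
position: [0.4852, -0.1276, 0.1336]
eef_rot: [-3.042, 0.782, -0.0]
force: [0.1, 0.7, -1.6]
finger_gap: 0.0469
gripper_force: 7.7
```

```bash
python3 - <<'E'
from p import *
o=env.get_obs();im=snap("wrist","w3");import pickle;pickle.dump(o,open("w3.pkl","wb"))
print(o["position"],o["eef_rot"],o["finger_gap"],o["gripper_force"],o["force"])
runs(im,[190,196,200,204,208])
hs=cv2.resize(eyes.grab_frame("side")[150:270,310:510],(600,360),interpolation=cv2.INTER_CUBIC)
cv2.imwrite("pics/v3.png",np.vstack([im[:240,20:620],hs]))
E
```

```text
[ 0.48521741 -0.12758822  0.13360837] [-3.04184809e+00  7.82196660e-01 -2.59725784e-04] 0.046883091502792476 7.65690569212893 [ 0.05461025  0.73333127 -1.6309932 ]
190 wwwwwwwwwwwwwwwwwwwwwwwwwwwwwwwwwwwwwwwwwggggg#########gggggg##gggggggggggggggggggggggggggggggggggggggggggggggwwwwwwwwww
196 wwgg#ggggggggggggggggggggggggggg##gggggggggg.O#########OOOgwwwwwwwwwwwwwwwwwwwwwwwwwwwwwwwwwwwwwwwwwwwwwwwwwwwwwwwwwwwww
200 wwwwwwwwwwwwwwwwwwwwwwwwwwwwwwwwwwwwwwwwwwwwwO.########OOOOgwwwwwwwwwwwwwwwwwwwwwwwwwwwwwwwwwwwwwwwwwwwwwwwwwwwwwwwwwwww
204 wwwwwwwwwwwwwwwwwwwwwwwwwwwwwwwwwwwwwwwwwwwww..########OOOOwwwwwwwwwwwwwwwwwwwwwwwwwwwwwwwwwwwwwwwwwwwwwwwwwwwwwwwwwwwww
208 wwwwwwwwwwwwwwwwwwwwwwwwwwwwwwwwwwwwwwwwwwwwwg.########OOOOwwwwwwwwwwwwwwwwwwwwwwwwwwwwwwwwwwwwwwwwwwwwwwwwwwwwwwwwwwwww
```

View pics/v3.png

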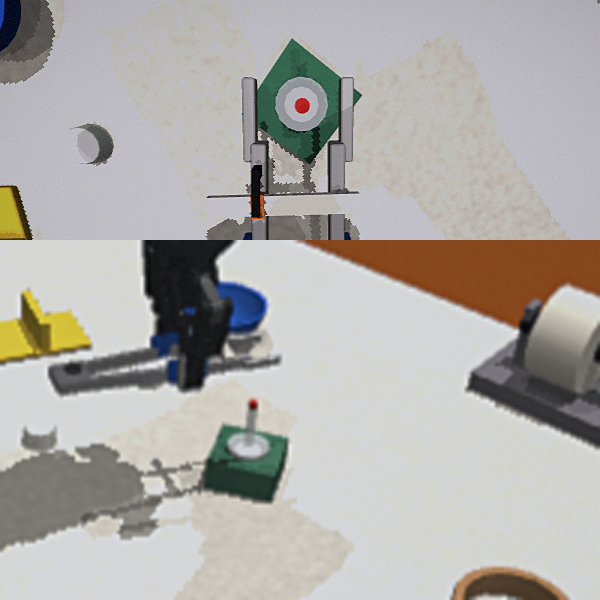

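The stem's red end is at (322,105) in the wrist view, between the tip ends near (275,79) and (362,79), and the pointer covers the mark. Next I work out the offset in the plane.

```bash
python3 - <<'E'
from m import *
import pickle
o=pickle.load(open("w3.pkl","rb"));im=cv2.imread("pics/w3.png")
r=cents(im,(290,85,350,125),(0,120,60),(8,255,255));print(r)
s=onz("wrist",r[0][1],.08,o)
a=np.radians(-29.);X=np.array([np.cos(a),np.sin(a)]);Y=np.array([-X[1],X[0]])
g=cv2.cvtColor(im,cv2.COLOR_BGR2GRAY)
for rr in (82,90): print(rr,g[rr,258:285].tolist(),g[rr,350:380].tolist())
print(g[68:90,268].tolist(),g[68:90,367].tolist())
T=np.array(o["position"])[:2]
print("stem",s,"rel TCP",(s[:2]-T)@X,(s[:2]-T)@Y)
for z in(.125,.132,.138):
  for px in((274.5,79),(362,79)):
    p=onz("wrist",px,z,o)[:2]; print(z,px,(p-T)@X,(p-T)@Y)
E
```

```text
[(175, array([321.78, 105.21]))]
82 [190, 195, 197, 151, 127, 139, 150, 156, 154, 159, 157, 161, 161, 165, 160, 139, 83, 31, 8, 198, 197, 191, 194, 208, 129, 83, 79] [87, 89, 85, 86, 88, 87, 86, 91, 79, 35, 24, 112, 151, 179, 179, 177, 178, 172, 178, 170, 173, 177, 153, 104, 181, 190, 189, 194, 187, 187]
90 [190, 188, 197, 198, 127, 129, 154, 154, 158, 156, 153, 159, 162, 167, 164, 135, 95, 37, 30, 59, 73, 79, 78, 82, 79, 77, 70] [88, 83, 83, 79, 87, 81, 84, 90, 64, 34, 23, 117, 147, 178, 177, 179, 175, 170, 171, 176, 169, 178, 155, 91, 63, 58, 122, 197, 195, 188]
[187, 187, 191, 189, 191, 190, 186, 192, 203, 112, 138, 146, 163, 160, 157, 155, 155, 161, 159, 157, 158, 156] [189, 189, 193, 192, 190, 192, 187, 196, 205, 85, 146, 172, 173, 177, 172, 177, 172, 176, 177, 178, 170, 175]
stem [ 0.54535698 -0.16364978  0.08      ] rel TCP 0.07008224317391404 -0.0023839043124765096
0.125 (274.5, 79) 0.08085156980919878 0.01713521296289995
0.125 (362, 79) 0.08094608397648113 -0.01800289429204655
0.132 (274.5, 79) 0.08044622885334661 0.016236596613443784
0.132 (362, 79) 0.0805359293917829 -0.017111918546040127
0.138 (274.5, 79) 0.0800987937483304 0.015466354028195607
0.138 (362, 79) 0.08018436831918438 -0.01634822504946321
```

Emit:
arm_command:
  dr:
    - [0,0,0]
    - [0,0,0]
    - [0,0,0]
    - [0,0,0]
    - [0,0,0]
    - [0,0,0]
    - [0,0,0]
    - [0,0,0]
    - [0,0,0]
    - [0,0,0]
  delta_pos:
    - [0.004,-0.014,0]
    - [0,0,0]
    - [0,0,-0.03]
    - [0,0,-0.05]
    - [0,0,-0.05]
    - [0,0,-0.04]
    - [0,0,-0.02]
    - [0,0,0]
    - [0,0,0]
    - [0,0,0]
  gripper: [-0.1,-0.1,-0.1,-0.1,-0.1,-0.1,-0.1,-0.1,-0.1,-0.1]

```text
time: 6.35
position: [0.486, -0.132, 0.0955]
eef_rot: [-3.042, 0.785, -0.001]
force: [0.3, -0.2, -1.2]
finger_gap: 0.0471
gripper_force: 7.7
```

```bash
python3 - <<'E'
from m import *
o=env.get_obs();im=snap("wrist","w4")
print(o["position"],o["eef_rot"],o["finger_gap"],o["gripper_force"],o["force"])
print(cents(im,(270,60,370,190),(0,120,60),(8,255,255)))
E
```

```text
[ 0.48604999 -0.13195096  0.09548615] [-3.04182275e+00  7.85431127e-01 -8.70594682e-04] 0.047137711481353706 7.6661897578742355 [ 0.27467191 -0.23712285 -1.20932854]
[(282, array([314.51, 113.59]))]
```

Emit:
arm_command:
  dr:
    - [0,0,0]
    - [0,0,0]
    - [0,0,0]
    - [0,0,0]
    - [0,0,0]
    - [0,0,0]
    - [0,0,0]
    - [0,0,0]
    - [0,0,0]
    - [0,0,0]
  delta_pos:
    - [0.002,0.007,0]
    - [0,0,-0.02]
    - [0,0,-0.03]
    - [0,0,-0.04]
    - [0,0,-0.04]
    - [0,0,-0.03]
    - [0,0,-0.03]
    - [0,0,0]
    - [0,0,0]
    - [0,0,0]
  gripper: [-0.1,-0.1,-0.1,-0.1,-0.1,-0.1,-0.1,-0.1,-0.1,-0.1]

```text
time: 7.23
position: [0.4863, -0.1305, 0.0574]
eef_rot: [3.042, -0.785, 0.0]
force: [-0.4, -0.4, -0.7]
finger_gap: 0.0472
gripper_force: 7.7
```

```bash
python3 - <<'E'
from p import *
o=env.get_obs();im=snap("wrist","w5")
print(o["position"],o["eef_rot"],o["finger_gap"],o["gripper_force"],o["force"])
r=cents(im,(270,60,370,190),(0,120,60),(8,255,255));print(r)
s=onz("wrist",r[0][1],.08,o);a=np.radians(-29.);X=np.array([np.cos(a),np.sin(a)]);Y=np.array([-X[1],X[0]])
d=s[:2]-o["position"][:2];print(s,d@X,d@Y)
runs(im,[80,196,200,204,208])
hs=cv2.resize(eyes.grab_frame("side")[180:260,330:450],(600,400),interpolation=cv2.INTER_CUBIC)
cv2.imwrite("pics/v5.png",np.vstack([im[40:240,20:620],hs]))
E
```

```text
[ 0.48634341 -0.13053188  0.05739227] [ 3.04177629e+00 -7.85432417e-01  4.56993908e-04] 0.047182046852278156 7.665721547382418 [-0.42387709 -0.4389641  -0.7129936 ]
[(510, array([317.9 , 116.92]))]
[ 0.54525432 -0.16375765  0.08      ] 0.06763281399297014 -0.0004993386184654204
80 wwwwwwwwwwwwwwwwwwwwwwwwwwwwwwwwww...gwwwwwwwwwwgg##................wwwwwwwwwwwwwwwwwwwwwwwwwwwwwwwwwwwwwwwwwwwwwwwwwww.
196 wwwggggggg##gggggggg####gggggg#####ggggggggg.O.########OOO.wwwwwwwwwwwwwwwwwwwwwwwwwwwwwwwwwwwwwwwwwwwwwwwwwwwwwwwwwwwww
200 wwwwwwwwwwwwwwwwwwwwwwwwwwwwwwwwwwwwwwwwwwwwgO#########OOOOwwwwwwwwwwwwwwwwwwwwwwwwwwwwwwwwwwwwwwwwwwwwwwwwwwwwwwwwwwwww
204 wwwwwwwwwwwwwwwwwwwwwwwwwwwwwwwwwwwwwwwwwwwww.O########.OOOwwwwwwwwwwwwwwwwwwwwwwwwwwwwwwwwwwwwwwwwwwwwwwwwwwwwwwwwwwwww
208 wwwwwwwwwwwwwwwwwwwwwwwwwwwwwwwwwwwwwwwwwwwwww.########OOOOgwwwwwwwwwwwwwwwwwwwwwwwwwwwwwwwwwwwwwwwwwwwwwwwwwwwwwwwwwwww
```

View pics/v5.png

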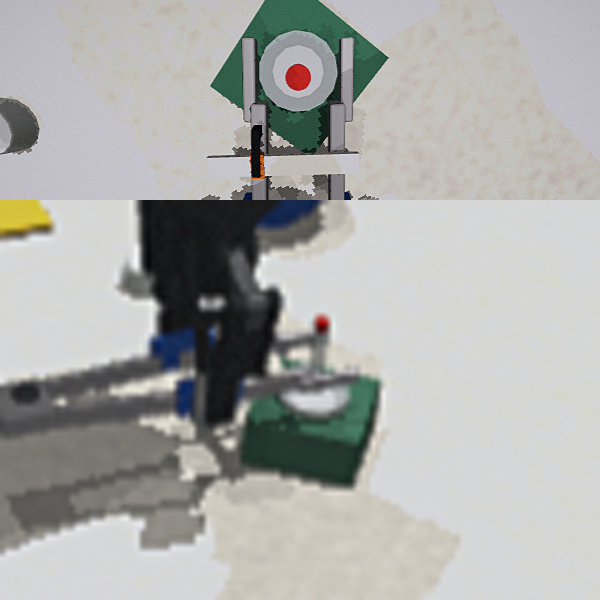

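The stem stands centred between the tips at (318,117), about 13 mm back from their ends. The pointer lies over the mark, and the tips are above the flange and well below the red end. Handing in.

```bash
python3 -c "
from h import *
print(env.close_job())"
```

```text
the job is handed in; nothing more can be done
None
```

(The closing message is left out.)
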